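Open the pressure cap of the absorber tank

TASK

Take the pressure cap off the black finned tank and set it down gently, right way up, in the aluminium tray. Holding it by its grip bar, turn it anticlockwise without pressing until it comes up gently against its first stop, then press it down steadily (firmly, but without ramming it hard onto the neck), turn it on past the stop until it is free, and lift it off. Leave everything else on the bench where it is.

Things in the scene. Friction and masses are not known exactly. Their poses are not given: they have to be found in the camera images.
- cap_grip (a point): Pressure cap: round steel, 60 mm across, about 0.12 kg, on the tank's neck, with a straight black grip bar across its top. This is the centre of the bar; x along the bar, z up the cap's axis. Bar 56 long, 16 thick, 22 mm tall (11 above and 11 below this point, down to the cap's flat top); the cap's lower rim is 35 mm below this point. Bayonet fixing: see the other entries.
- tank: Square black finned tank, 115 x 115 mm, on a round wooden foot 150 mm across, fixed. Origin on the bench under its centre, z up; lid at 108 mm; neck and cap on its vertical centre line, the fitted cap's grip point at 155 mm. Kept pressed and turned 0.65 to 0.9 rad anticlockwise on from the first stop, the cap is free and lifts straight off (the neck reaches 11 mm up into it).
- first_stop (a joint): Travel of the sprung first stop, rad: 0 until the cap bears on it, then 8 N m per rad (does not tell where the stop is). Seen from above the cap turns anticlockwise with light friction (under 0.1 N m) for 0.1 to 0.7 rad, not known beforehand, to this stop, found by feel: 0.2 to 0.3 N m above friction is a proper touch, more than 0.5 strains it. It springs back once the cap is pressed under it.
- seal_plate (a joint): Travel of the sprung plate under the cap, m: 0 with the cap fitted, positive as it is pressed down, -0.005 with the cap off. The spring gives 6 N at 0 and 1200 N/m more. The cap passes under the first stop when pressed 3.5 to 6 mm (10 to 13 N); at about 7 mm it meets the neck hard; more than 25 N is ramming.
- tray: Square aluminium tray, 130 x 130 mm outside, 16 mm high, walls and floor 4 mm thick, fixed. Origin on the bench under its centre, sides along its x and y.
- can: Small aluminium can, 56 mm across, 70 mm tall; a bystander, to be left alone. Origin at its underside.
- beaker: Glass beaker, 56 mm across, 75 mm tall; a bystander, to be left alone. Origin at its underside.
- meter: Hand-held meter, 70 x 140 x 30 mm, lying flat; a bystander, to be left alone. Origin at its underside.
- driver: Screwdriver lying on the bench; a bystander, to be left alone. Origin at its underside.
- spanner: Spanner lying on the bench; a bystander, to be left alone. Origin at its underside.
- tiles: Stack of three yellow clear tiles, 120 x 120 x 12 mm; a bystander, to be left alone. Origin at its underside.
There are look-alikes about, which are no part of the job. Of the things like the tray, leave any that is red; of the rest the smaller one is meant.

How it is judged:
By the outcome, as a careful person would: the job done as asked, in the order asked, and still so for the second after the job is handed in, with the robot touching nothing.
It also fails if it takes over 72 s, if anything falls off the work surface, if the arm or the gripper's body presses on something with over 40 N, if the wrist force passes 120 N, or if a joint passes its speed limit or range.

ROBOT

A 7-joint arm with a two-finger parallel gripper is mounted at the origin on the work surface. World frame = base frame: x ahead of the robot, y to its left, z up, the work surface at z = 0. Lengths are in m, angles in rad, forces in N, time in s.
With the tool pointing down it reaches from about 0.425 to 0.925 m from the base axis. Payload 6.8 kg.
Tool frame: the origin (TCP) lies midway between the tips of the shut fingers; the grasp point (between the pads) lies r.grip_point_offset behind it (r.grip_point_offset is the distance from the TCP to the grasp point, in m); z points along the fingers, y is the direction in which the jaws open and shut (so a half turn about z gives the same grasp; the last joint's range is limited). The gripper opens to 85 mm and grips with 20 to 120 N. Pads are 22 mm wide; open, the fingers measure 114 mm over their backs; the gripper's body (76 mm by 85 mm) begins 54 mm behind the grasp point. The pads swing forward as they close: fully open they stand 13 mm farther back than shut.
Start: joints at [-1.235, 0.477, 0.022, 1.555, -0.011, 1.109, -0.083], TCP at [0.29, 0.61, 0.231] pointing down, gripper open.
Joint ranges: [-2.96, 2.96], [-0.34, 2.1], [-1.41, 1.46], [0.24, 2.44], [-1.37, 4.51], [0.17, 1.92], [-2.96, 2.96]. Speed limits (rad/s): [2.39, 2.39, 3.14, 3.14, 3.14, 3.14, 3.14].

INTERFACE

Orientations are given as a rotation vector (axis times angle).
In Python, from bench import r gives the robot as it stands. The module is installed in compiled form; this text tells all that it offers.
- The arm moves only by the tool play_rows, never from a script. Its argument "deltas" is a list of rows, each a list of 3 entries, a list of its own where there are three numbers: the finger opening in mm, from 0 to 85.4, then the shift along the tool's x, y, z in mm, then the turn, a rotation vector about the tool's x, y, z in rad. A call has 1 to 8 rows; each row is the pose to reach, as a shift and turn from the pose measured when the call began, along the tool's axes at that moment; what a row does not reach only later rows make up. A row lasts 1/8 s, in which the tool goes at most 62.5 mm and 10.7 degrees, less where a joint would pass 70% of its speed; a pose out of reach is approached as far as the arm can. A call with a gripper value outside its range is refused whole. The fingers move at their own pace and stop on an object; "squeeze" is the grip in N (left out, the last holds). Time passes only in rows, so rows that repeat a pose let the fingers close. It gives the time, the measured TCP pose, the force and the opening at its end, in the units of the state.
- r.get_obs(): the state, without advancing time (a new reading comes with each control period).
- r.grab_frame(name): name is "side" or "top" or "wrist"; returns (picture, depth): 384x512x3 uint8, red, green, blue; 384x512 float32, m along the optical axis (not along the pixel's ray), 0 where there is no reading.
- r.camera_model(name): a dict with "mtx" (3x3 intrinsics, pixels), "rvec" (rotation vector, rad) and "tvec" (3), from world to camera coordinates, as OpenCV has them; the wrist camera has in their place "T_tool_cam" (4x4, takes a point from camera to tool coordinates, whose origin is the TCP and whose axes are the flange's). Camera axes: x right, y down, z forward; pixel columns grow to the right and rows downward; lengths in m; the calibration is good to about 2 mm. A picture is of the moment at which its call begins: read the wrist's pose just before it. camera_model takes no time and is no camera call.
- r.hand_in(): hands the job in, once; it reports no verdict.
The state is a dict: "clock": time; "joints": joint angles; "qvel": joint speeds; "tau": joint torques, N m; "tcp_pos": TCP position; "orientation": TCP orientation; "contact_force": force on the tool from outside, world axes, zero at the start; "moment": the same for the moment, N m; "grip_width": finger opening in m.
Only numpy, scipy, OpenCV 4.12 (cv2) and the standard library are available. Lean on these libraries where they do the work, as an engineer would, in place of code of your own. Each camera call takes 0.05 s, during which the arm holds its last target. There are 200 camera calls.

## Working session

There is one attempt and no reset: what is moved stays moved. The work goes in short steps, Python scripts to look and compute and a tool call to move; the robot and the scene stay as the last step left them, time stands still between calls to the robot, and variables do not carry over. Pictures are saved under pics/ and viewed, about 8 in all and at most 12, crops included, and the job is handed in when it is done.

Besides the shell and the picture viewer there is one more tool, called after "Call:" by a JSON object that holds its "name" and its "arguments". play_rows: Moves the arm, as the interface text tells. Its arguments: {"type":"object","properties":{"deltas":{"type":"array"},"squeeze":{"type":"number"}},"required":["deltas"]}

```bash
mkdir -p pics; cat > h.py <<'E'
import numpy as np, cv2
from scipy.spatial.transform import Rotation as R
from bench import r
def cam(n):
    m=r.camera_model(n); K=np.array(m["mtx"])
    if "rvec" in m:
        Rc=cv2.Rodrigues(np.array(m["rvec"],float))[0]; t=np.array(m["tvec"],float).ravel()
        return K,Rc.T,-Rc.T@t       # R cam->world, camera position
    o=r.get_obs(); T=np.array(m["T_tool_cam"]); Rt=R.from_rotvec(o["orientation"]).as_matrix()
    return K,Rt@T[:3,:3],Rt@T[:3,3]+np.array(o["tcp_pos"])
def cast(c,px,z):
    K,Rw,p=c; px=np.atleast_2d(np.array(px,float))
    d=(Rw@np.linalg.inv(K)@np.c_[px,np.ones(len(px))].T).T
    return p+d*((z-p[2])/d[:,2])[:,None]
def proj(c,P):
    K,Rw,p=c; q=(K@Rw.T@(np.atleast_2d(P)-p).T).T; return q[:,:2]/q[:,2:]
def cloud(c,D):
    K,Rw,p=c; v,u=np.mgrid[:D.shape[0],:D.shape[1]]
    q=np.stack([u,v,np.ones_like(u)],-1)@np.linalg.inv(K).T*D[...,None]
    return q@Rw.T+p
def save(n,im): cv2.imwrite("pics/"+n,cv2.cvtColor(im,cv2.COLOR_RGB2BGR))
E
python3 - <<'E'
from h import *
for n in("top","side"):
    c=cam(n); im,D=r.grab_frame(n); np.savez(n,im=im,D=D); save(n+"1.png",im); print(n,c[2].round(3),c[0][0,0])
o=r.get_obs(); print({k:np.round(v,3) for k,v in o.items()}, r.grip_point_offset)
E
```

```text
top [ 0.409 -0.02   1.444] 437.45556681747877
side [ 0.504 -1.119  1.161] 439.08283581648647
{'clock': np.float64(0.1), 'joints': array([-1.235,  0.478,  0.022,  1.556, -0.011,  1.109, -0.083]), 'qvel': array([-0.001, -0.001,  0.   , -0.004,  0.003,  0.002,  0.   ]), 'tau': array([ 3.0000e-03, -5.9775e+01,  1.6130e+00, -2.8195e+01,  1.3000e-02,
        5.0000e-03, -0.0000e+00]), 'tcp_pos': array([0.29 , 0.609, 0.23 ]), 'orientation': array([-6.910e-01, -3.064e+00,  3.000e-03]), 'contact_force': array([0.522, 0.414, 0.2  ]), 'moment': array([ 0.025,  0.022, -0.03 ]), 'grip_width': np.float64(0.085)} 0.0187
```

View pics/top1.png

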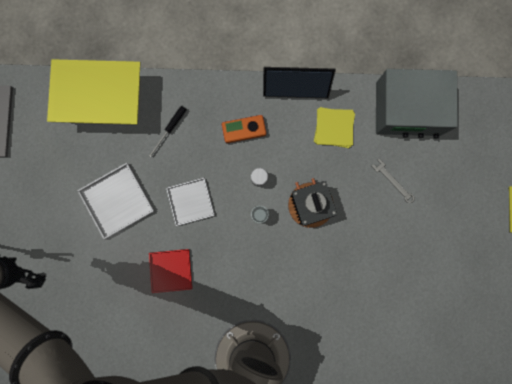

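View pics/side1.png

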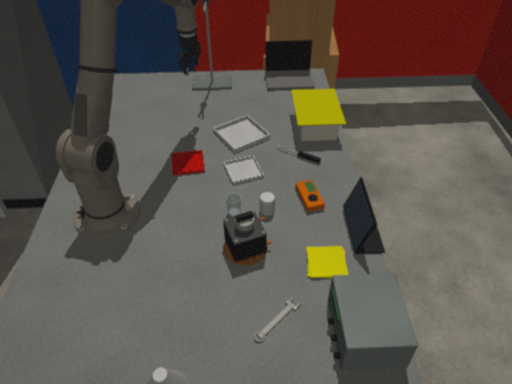

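The top view shows the tank with its cap at (316,203). It has three trays: a small aluminium one at (190,201), a larger one at (117,201) and a red one at (171,271). By the description I choose the small one at (190,201). The can is at (260,177) and the beaker at (261,215), both close to the tank. The side view agrees, with the tank at (245,235) and the tray at (243,170).

```bash
python3 - <<'E'
from h import *
c=cam("top"); f=np.load("top.npz"); im,D=f["im"],f["D"]; P=cloud(c,D)
def blob(m,u,v):
    n,l,s,_=cv2.connectedComponentsWithStats(m.astype(np.uint8)); return l==l[v,u]
# tray
g=cv2.cvtColor(im,cv2.COLOR_RGB2GRAY); hsv=cv2.cvtColor(im,cv2.COLOR_RGB2HSV)
for (u,v) in((190,201),(117,201)):
    m=blob((g>125),u,v); ct=max(cv2.findContours(m.astype(np.uint8),0,2)[0],key=cv2.contourArea)
    b=cv2.boxPoints(cv2.minAreaRect(ct)); w=cast(c,b,.014); print("tray",w.mean(0).round(4),np.linalg.norm(np.diff(w,axis=0),axis=1).round(3),"yaw",np.degrees(np.arctan2(*(w[1]-w[0])[1::-1])).round(1), "z floor",P[v,u,2].round(3))
# tank/cap by height
w=P[170:240,280:350]; z=w[...,2]
for lo,hi in((.1,.115),(.135,.15),(.155,.175)):
    k=(z>lo)&(z<hi); q=w[k][:,:2].astype(np.float32); mr=cv2.minAreaRect(q*1000); print(lo,k.sum(),q.mean(0).round(4),np.round(mr[0],1),np.round(mr[1],1),round(mr[2],1))
for n,(u,v) in dict(can=(260,177),beaker=(261,215)).items(): print(n,P[v,u].round(3),cast(c,(u,v),.07).round(3))
a=cv2.resize(im[165:245,240:350],None,fx=6,fy=6,interpolation=2); save("crop1.png",a)
E
```

```text
tray [0.4984 0.222  0.014 ] [0.133 0.132 0.132] yaw -73.1 z floor 0.004
tray [0.4944 0.467  0.014 ] [0.188 0.188 0.186] yaw -58.8 z floor 0.008
0.1 967 [ 0.4957 -0.1751] [ 496.7 -176.6] [112.4 113.1] 19.8
0.135 203 [ 0.4957 -0.175 ] [ 496.4 -175.8] [56.6 59.5] 46.6
0.155 109 [ 0.4961 -0.1763] [ 496.9 -176.5] [55.3 16.5] 18.8
can [ 0.577 -0.009  0.07 ] [[ 0.577 -0.009  0.07 ]]
beaker [ 0.459 -0.015  0.006] [[ 0.457 -0.015  0.07 ]]
```

View pics/crop1.png

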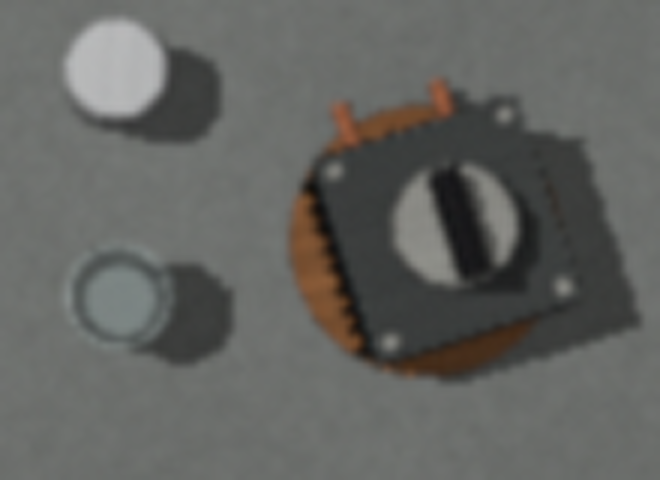

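The crop confirms the cap: a steel disc with a black bar, on the square black finned tank. The small tray measures 132 mm, against 187 mm for the large one. Cap centre is (0.496,-0.176) with the bar at yaw 18.8°, and the tray centre is (0.498,0.222).

```bash
cat >> h.py <<'E'
def delta(p,yaw,o=None):
    "shift mm and turn in tool axes to reach TCP p, pointing straight down, tool x at yaw deg"
    o=o or r.get_obs(); Rt=R.from_rotvec(o["orientation"]); y=np.radians(yaw)
    G=R.from_matrix(np.array([[np.cos(y),np.sin(y),0],[np.sin(y),-np.cos(y),0],[0,0,-1]]))
    return (Rt.inv().apply(np.array(p)-o["tcp_pos"])*1000).round(1),(Rt.inv()*G).as_rotvec().round(3)
def st():
    o=r.get_obs(); X=R.from_rotvec(o["orientation"]).as_matrix()
    print("t %.2f"%o["clock"],"tcp",np.round(o["tcp_pos"],4),"yaw %.2f tilt %.2f"%(np.degrees(np.arctan2(X[1,0],X[0,0])),np.degrees(np.arccos(-X[2,2]))),"F",np.round(o["contact_force"],2),"M",np.round(o["moment"],3),"w %.4f"%o["grip_width"],"j7 %.2f"%o["joints"][6])
E
python3 -c "
from h import *
st();print(delta((.46,.22,.24),86))"
```

```text
t 0.10 tcp [0.2896 0.6091 0.2304] yaw 154.57 tilt 0.09 F [0.52 0.41 0.2 ] M [ 0.025  0.022 -0.03 ] w 0.0851 j7 -0.08
(array([-321. , -278.3,   -9.1]), array([-1.000e-03,  1.000e-03,  1.197e+00]))
```

Call:
{"name": "play_rows", "arguments": {"deltas": [[60, [-40, -35, -1], [0, 0, 0.15]], [60, [-80, -70, -2], [0, 0, 0.3]], [60, [-120, -104, -3], [0, 0, 0.45]], [60, [-160, -139, -4], [0, 0, 0.6]], [60, [-200, -174, -5], [0, 0, 0.75]], [60, [-240, -209, -7], [0, 0, 0.9]], [60, [-280, -243, -8], [0, 0, 1.05]], [60, [-321, -278, -9], [0, 0, 1.2]]], "squeeze": 60}}

```text
clock: 1.1
tcp_pos: [0.4604, 0.2186, 0.2398]
orientation: [2.306, 2.133, -0.003]
contact_force: [1.5, 0.4, -0.1]
grip_width: 0.06
```

```bash
python3 -c "
from h import *
st();print(delta((.4963,-.1762,.25),18.8))"
```

```text
t 1.10 tcp [0.4604 0.2186 0.2398] yaw 85.55 tilt 0.10 F [ 1.51  0.42 -0.11] M [-0.01  -0.1   -0.008] w 0.0600 j7 -0.55
(array([-390.9,   66.4,   -9.6]), array([0.   , 0.002, 1.165]))
```

Call:
{"name": "play_rows", "arguments": {"deltas": [[60, [-56, 9, -2], [0, 0, 0.16]], [60, [-112, 19, -3], [0, 0, 0.32]], [60, [-168, 28, -4], [0, 0, 0.48]], [60, [-224, 38, -6], [0, 0, 0.64]], [60, [-280, 47, -7], [0, 0, 0.8]], [60, [-336, 57, -8], [0, 0, 0.98]], [60, [-391, 66, -10], [0, 0, 1.165]], [60, [-391, 66, -10], [0, 0, 1.165]]]}}

```text
clock: 2.1
tcp_pos: [0.495, -0.1813, 0.2507]
orientation: [3.098, 0.498, -0.002]
contact_force: [-0.0, 0.9, -0.2]
grip_width: 0.0602
```

```bash
python3 - <<'E'
from h import *
st(); c=cam("wrist"); im,D=r.grab_frame("wrist"); save("w1.png",im); P=cloud(c,D); z=P[...,2]
for lo,hi in((.1,.115),(.135,.15),(.155,.175)):
    k=(z>lo)&(z<hi)&(np.hypot(P[...,0]-.496,P[...,1]+.176)<.09); q=P[k][:,:2].astype(np.float32)
    if len(q): mr=cv2.minAreaRect(q*1000); print(lo,k.sum(),np.median(P[k][:,2]).round(4),np.round(mr[0],1),np.round(mr[1],1),round(mr[2],1))
print(proj(c,[[.4963,-.1762,.166]]),c[2].round(3))
E
```

```text
t 2.10 tcp [ 0.495  -0.1813  0.2507] yaw 18.26 tilt 0.24 F [-0.02  0.94 -0.16] M [0.037 0.055 0.009] w 0.0602 j7 -0.79
0.1 7114 0.1079 [ 497.2 -177.6] [112.1 113.4] 19.3
0.135 2084 0.1439 [ 497.5 -177.3] [57.7 60.8] 18.6
0.155 1169 0.1656 [ 496.8 -177.7] [55.6 15.8] 18.6
[[247.09355513 191.7932087 ]] [ 0.563 -0.158  0.393]
```

View pics/w1.png

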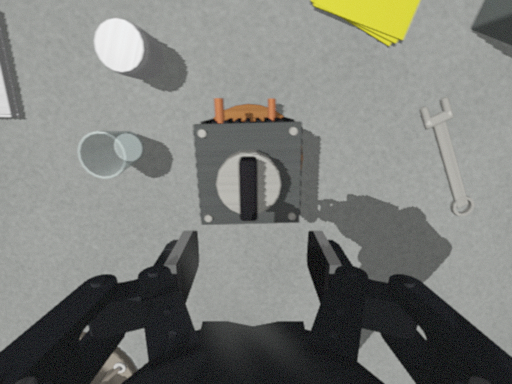

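The wrist view shows the bar at (248,188) with the jaws aligned with it. Both views agree on the cap centre to about 1.5 mm.

```bash
python3 -c "
from h import *
st();print(delta((.4968,-.177,.148),18.7))"
```

```text
t 2.15 tcp [ 0.4953 -0.1783  0.2502] yaw 18.57 tilt 0.15 F [ 0.16 -0.32 -0.76] M [ 0.033 -0.059  0.011] w 0.0600 j7 -0.79
(array([  2.1,  -0.9, 102.2]), array([ 0.002,  0.002, -0.002]))
```

Call:
{"name": "play_rows", "arguments": {"deltas": [[55, [2, 0, 0], [0, 0, 0]], [55, [2, -1, 30], [0.002, 0.002, 0]], [55, [2, -1, 55], [0.002, 0.002, -0.002]], [55, [2, -1, 75], [0.002, 0.002, -0.002]], [55, [2, -1, 90], [0.002, 0.002, -0.002]], [55, [2, -1, 98], [0.002, 0.002, -0.002]], [55, [2, -1, 102], [0.002, 0.002, -0.002]], [55, [2, -1, 102], [0.002, 0.002, -0.002]]]}}

```text
clock: 3.15
tcp_pos: [0.4969, -0.177, 0.1484]
orientation: [-3.1, -0.51, -0.0]
contact_force: [0.4, -0.5, -0.8]
grip_width: 0.0548
```

```bash
python3 -c "
from h import *
st();print(delta((.4968,-.177,.148),18.7))"
```

```text
t 3.15 tcp [ 0.4969 -0.177   0.1484] yaw 18.70 tilt 0.02 F [ 0.37 -0.49 -0.77] M [-0.006 -0.031 -0.028] w 0.0548 j7 -0.66
(array([-0.1,  0. ,  0.4]), array([-0., -0.,  0.]))
```

Call:
{"name": "play_rows", "arguments": {"deltas": [[40, [0, 0, 0], [0, 0, 0]], [28, [0, 0, 0], [0, 0, 0]], [20, [0, 0, 0], [0, 0, 0]], [10, [0, 0, 0], [0, 0, 0]], [10, [0, 0, 0], [0, 0, 0]], [10, [0, 0, 0], [0, 0, 0]], [10, [0, 0, 0], [0, 0, 0]]], "squeeze": 60}}

```text
clock: 4.03
tcp_pos: [0.4971, -0.1771, 0.1486]
orientation: [-3.1, -0.51, -0.001]
contact_force: [-0.7, -0.7, 4.1]
grip_width: 0.0148
```

```bash
python3 -c "
from h import *
st();r.grab_frame('wrist');st();r.grab_frame('wrist');st()"
```

```text
t 4.03 tcp [ 0.4971 -0.1771  0.1486] yaw 18.70 tilt 0.04 F [-0.72 -0.72  4.14] M [ 0.009  0.171 -0.005] w 0.0148 j7 -0.66
t 4.08 tcp [ 0.4971 -0.1771  0.1486] yaw 18.69 tilt 0.04 F [-0.85 -0.25  4.78] M [-0.049  0.168 -0.068] w 0.0143 j7 -0.66
t 4.12 tcp [ 0.4971 -0.1771  0.1485] yaw 18.70 tilt 0.03 F [-0.91  0.46  4.38] M [-0.006  0.143  0.002] w 0.0144 j7 -0.66
```

Call:
{"name": "play_rows", "arguments": {"deltas": [[10, [0, 0, -0.6], [0, 0, 0]], [10, [0, 0, -0.6], [0, 0, 0]]]}}

```text
clock: 4.38
tcp_pos: [0.4971, -0.177, 0.1489]
orientation: [3.1, 0.51, 0.001]
contact_force: [0.4, -0.9, -0.4]
grip_width: 0.0145
```

```bash
python3 -c "
from h import *
st();r.grab_frame('wrist');st()"
```

```text
t 4.38 tcp [ 0.4971 -0.177   0.1489] yaw 18.70 tilt 0.03 F [ 0.37 -0.88 -0.38] M [-0.163 -0.194  0.002] w 0.0145 j7 -0.66
t 4.42 tcp [ 0.4971 -0.1771  0.1489] yaw 18.70 tilt 0.03 F [ 0.93 -0.67 -0.75] M [-0.137 -0.24   0.025] w 0.0149 j7 -0.66
```

Call:
{"name": "play_rows", "arguments": {"deltas": [[10, [0, 0, 0], [0, 0, -0.04]], [10, [0, 0, 0], [0, 0, -0.08]], [10, [0, 0, 0], [0, 0, -0.08]]]}}

```text
clock: 4.8
tcp_pos: [0.497, -0.177, 0.1489]
orientation: [3.077, 0.635, 0.001]
contact_force: [1.3, -0.2, 0.2]
grip_width: 0.0145
```

```bash
cat > s.py <<'E'
from h import *
for i in range(4): st(); r.grab_frame('wrist')
E
python3 s.py
```

```text
t 4.80 tcp [ 0.497  -0.177   0.1489] yaw 23.33 tilt 0.02 F [ 1.32 -0.18  0.17] M [-0.04  -0.091  0.048] w 0.0145 j7 -0.59
t 4.85 tcp [ 0.4971 -0.177   0.1489] yaw 23.30 tilt 0.03 F [0.38 0.22 1.19] M [-0.056 -0.092  0.01 ] w 0.0149 j7 -0.60
t 4.90 tcp [ 0.497  -0.177   0.1489] yaw 23.28 tilt 0.02 F [ 0.6  -0.36  0.71] M [-0.002 -0.109  0.049] w 0.0146 j7 -0.60
t 4.95 tcp [ 0.497  -0.177   0.1489] yaw 23.28 tilt 0.02 F [ 0.16 -1.13  1.33] M [-0.023 -0.041  0.01 ] w 0.0145 j7 -0.60
```

Call:
{"name": "play_rows", "arguments": {"deltas": [[10, [0, 0, 0], [0, 0, -0.04]], [10, [0, 0, 0], [0, 0, -0.04]]]}}

```text
clock: 5.25
tcp_pos: [0.497, -0.177, 0.1489]
orientation: [3.063, 0.697, 0.001]
contact_force: [0.9, 0.7, 1.1]
grip_width: 0.0147
```

```bash
python3 s.py
```

```text
t 5.25 tcp [ 0.497  -0.177   0.1489] yaw 25.63 tilt 0.02 F [0.9  0.71 1.12] M [-0.03  -0.047  0.013] w 0.0147 j7 -0.56
t 5.30 tcp [ 0.497  -0.177   0.1489] yaw 25.59 tilt 0.02 F [-0.01  0.6   0.82] M [ 0.001 -0.089  0.077] w 0.0144 j7 -0.56
t 5.35 tcp [ 0.497  -0.177   0.1489] yaw 25.58 tilt 0.02 F [-0.21 -0.25  1.23] M [-0.013 -0.056  0.036] w 0.0148 j7 -0.56
t 5.40 tcp [ 0.497  -0.177   0.1489] yaw 25.57 tilt 0.02 F [0.22 0.17 1.35] M [-0.027 -0.053  0.053] w 0.0145 j7 -0.56
```

Call:
{"name": "play_rows", "arguments": {"deltas": [[10, [0, 0, 0], [0, 0, -0.04]], [10, [0, 0, 0], [0, 0, -0.04]]]}}

```text
clock: 5.7
tcp_pos: [0.497, -0.177, 0.1489]
orientation: [3.049, 0.758, 0.0]
contact_force: [0.7, 0.2, 1.8]
grip_width: 0.0146
```

```bash
python3 s.py
```

```text
t 5.70 tcp [ 0.497  -0.177   0.1489] yaw 27.92 tilt 0.02 F [0.66 0.25 1.75] M [-0.024 -0.095  0.05 ] w 0.0146 j7 -0.53
t 5.75 tcp [ 0.497  -0.177   0.1489] yaw 27.88 tilt 0.02 F [ 0.31 -0.27  1.55] M [ 0.029 -0.082  0.056] w 0.0143 j7 -0.53
t 5.80 tcp [ 0.497  -0.177   0.1489] yaw 27.87 tilt 0.02 F [ 0.53 -0.48  1.11] M [ 0.029 -0.076  0.032] w 0.0152 j7 -0.53
t 5.85 tcp [ 0.497  -0.177   0.1489] yaw 27.86 tilt 0.02 F [0.44 0.45 1.42] M [-0.019 -0.001 -0.01 ] w 0.0145 j7 -0.53
```

Call:
{"name": "play_rows", "arguments": {"deltas": [[10, [0, 0, 0], [0, 0, -0.04]], [10, [0, 0, 0], [0, 0, -0.04]]]}}

```text
clock: 6.15
tcp_pos: [0.497, -0.177, 0.1489]
orientation: [3.033, 0.818, 0.0]
contact_force: [0.3, 0.2, 1.2]
grip_width: 0.0145
```

```bash
python3 s.py
```

```text
t 6.15 tcp [ 0.497  -0.177   0.1489] yaw 30.20 tilt 0.01 F [0.3  0.16 1.19] M [ 0.065 -0.068  0.071] w 0.0145 j7 -0.49
t 6.20 tcp [ 0.497  -0.1769  0.1489] yaw 30.17 tilt 0.01 F [ 0.47 -0.1   2.04] M [ 0.022 -0.053  0.046] w 0.0147 j7 -0.49
t 6.25 tcp [ 0.497  -0.177   0.1489] yaw 30.16 tilt 0.01 F [0.22 0.21 1.12] M [-0.004 -0.039  0.031] w 0.0149 j7 -0.49
t 6.30 tcp [ 0.497  -0.177   0.1489] yaw 30.15 tilt 0.01 F [0.01 0.7  1.54] M [ 0.024 -0.029  0.045] w 0.0149 j7 -0.49
```

Call:
{"name": "play_rows", "arguments": {"deltas": [[10, [0, 0, 0], [0, 0, -0.04]], [10, [0, 0, 0], [0, 0, -0.04]]]}}

```text
clock: 6.6
tcp_pos: [0.497, -0.1769, 0.1489]
orientation: [-3.016, -0.879, -0.001]
contact_force: [0.0, 1.4, 1.0]
grip_width: 0.0148
```

```bash
python3 s.py
```

```text
t 6.60 tcp [ 0.497  -0.1769  0.1489] yaw 32.50 tilt 0.02 F [0.02 1.4  0.96] M [ 0.053 -0.076  0.059] w 0.0148 j7 -0.46
t 6.65 tcp [ 0.497  -0.177   0.1489] yaw 32.46 tilt 0.01 F [ 0.55 -0.07  1.45] M [ 0.015 -0.055  0.107] w 0.0146 j7 -0.46
t 6.70 tcp [ 0.4969 -0.177   0.1489] yaw 32.45 tilt 0.01 F [0.28 0.29 1.31] M [ 0.024 -0.039  0.016] w 0.0148 j7 -0.46
t 6.75 tcp [ 0.497  -0.177   0.1489] yaw 32.44 tilt 0.02 F [ 0.13 -0.77  0.73] M [ 0.031 -0.036  0.005] w 0.0145 j7 -0.46
```

Call:
{"name": "play_rows", "arguments": {"deltas": [[10, [0, 0, 0], [0, 0, -0.04]], [10, [0, 0, 0], [0, 0, -0.04]]]}}

```text
clock: 7.05
tcp_pos: [0.497, -0.177, 0.1489]
orientation: [-2.998, -0.939, -0.0]
contact_force: [-0.9, -0.1, 0.9]
grip_width: 0.0144
```

```bash
python3 s.py
```

```text
t 7.05 tcp [ 0.497  -0.177   0.1489] yaw 34.79 tilt 0.02 F [-0.92 -0.07  0.86] M [-0.009 -0.094  0.029] w 0.0144 j7 -0.43
t 7.10 tcp [ 0.497  -0.177   0.1489] yaw 34.75 tilt 0.02 F [0.31 0.28 1.  ] M [ 0.022 -0.04  -0.009] w 0.0147 j7 -0.43
t 7.15 tcp [ 0.497  -0.177   0.1489] yaw 34.74 tilt 0.01 F [0.74 0.34 0.66] M [0.04  0.01  0.041] w 0.0147 j7 -0.43
t 7.20 tcp [ 0.497  -0.1769  0.1489] yaw 34.73 tilt 0.01 F [-0.05 -0.55  1.23] M [ 0.05  -0.033  0.005] w 0.0146 j7 -0.43
```

Call:
{"name": "play_rows", "arguments": {"deltas": [[10, [0, 0, 0], [0, 0, -0.04]], [10, [0, 0, 0], [0, 0, -0.04]]]}}

```text
clock: 7.5
tcp_pos: [0.497, -0.177, 0.1489]
orientation: [2.979, 0.999, 0.0]
contact_force: [0.6, 0.5, 1.8]
grip_width: 0.0144
```

```bash
python3 s.py
```

```text
t 7.50 tcp [ 0.497  -0.177   0.1489] yaw 37.07 tilt 0.02 F [0.6  0.49 1.84] M [ 0.035 -0.022  0.009] w 0.0144 j7 -0.39
t 7.55 tcp [ 0.497  -0.177   0.1489] yaw 37.04 tilt 0.02 F [-0.13 -0.61  1.34] M [0.052 0.001 0.007] w 0.0147 j7 -0.39
t 7.60 tcp [ 0.497  -0.177   0.1489] yaw 37.02 tilt 0.01 F [-0.28 -1.04  1.29] M [ 0.053  0.001 -0.006] w 0.0147 j7 -0.39
t 7.65 tcp [ 0.497  -0.177   0.1489] yaw 37.02 tilt 0.01 F [-0.04 -0.02  0.8 ] M [ 0.059 -0.042  0.065] w 0.0144 j7 -0.39
```

Call:
{"name": "play_rows", "arguments": {"deltas": [[10, [0, 0, 0], [0, 0, -0.04]], [10, [0, 0, 0], [0, 0, -0.04]]]}}

```text
clock: 7.95
tcp_pos: [0.4969, -0.177, 0.1489]
orientation: [-2.958, -1.058, -0.0]
contact_force: [0.4, 0.3, 1.6]
grip_width: 0.0145
```

```bash
python3 s.py
```

```text
t 7.95 tcp [ 0.4969 -0.177   0.1489] yaw 39.36 tilt 0.01 F [0.44 0.34 1.6 ] M [ 0.057 -0.024  0.022] w 0.0145 j7 -0.36
t 8.00 tcp [ 0.4969 -0.1769  0.1489] yaw 39.33 tilt 0.01 F [0.05 0.61 1.42] M [0.039 0.008 0.067] w 0.0146 j7 -0.36
t 8.05 tcp [ 0.497  -0.177   0.1489] yaw 39.32 tilt 0.01 F [ 0.03 -0.06  1.36] M [ 0.027 -0.051  0.008] w 0.0148 j7 -0.36
t 8.10 tcp [ 0.4969 -0.177   0.1489] yaw 39.30 tilt 0.01 F [-0.25  0.67  1.52] M [ 0.038 -0.04   0.021] w 0.0147 j7 -0.36
```

Call:
{"name": "play_rows", "arguments": {"deltas": [[10, [0, 0, 0], [0, 0, -0.04]], [10, [0, 0, 0], [0, 0, -0.04]]]}}

```text
clock: 8.4
tcp_pos: [0.497, -0.177, 0.1489]
orientation: [2.936, 1.117, 0.0]
contact_force: [-0.4, -0.2, 0.9]
grip_width: 0.0143
```

```bash
python3 s.py
```

```text
t 8.40 tcp [ 0.497  -0.177   0.1489] yaw 41.66 tilt 0.01 F [-0.44 -0.23  0.89] M [ 0.075 -0.011  0.007] w 0.0143 j7 -0.32
t 8.45 tcp [ 0.497  -0.177   0.1489] yaw 41.62 tilt 0.01 F [ 0.42 -0.1   0.4 ] M [-0.004 -0.009  0.04 ] w 0.0142 j7 -0.32
t 8.50 tcp [ 0.4969 -0.177   0.1488] yaw 41.61 tilt 0.01 F [ 0.4  -0.14  1.37] M [0.039 0.013 0.039] w 0.0144 j7 -0.32
t 8.55 tcp [ 0.497  -0.1769  0.1489] yaw 41.61 tilt 0.01 F [1.06 0.16 0.66] M [ 0.071 -0.003  0.032] w 0.0146 j7 -0.32
```

Call:
{"name": "play_rows", "arguments": {"deltas": [[10, [0, 0, 0], [0, 0, -0.04]], [10, [0, 0, 0], [0, 0, -0.04]]]}}

```text
clock: 8.85
tcp_pos: [0.497, -0.1769, 0.1489]
orientation: [-2.913, -1.176, -0.0]
contact_force: [0.3, 0.5, 1.8]
grip_width: 0.0144
```

```bash
python3 s.py
```

```text
t 8.85 tcp [ 0.497  -0.1769  0.1489] yaw 43.95 tilt 0.01 F [0.31 0.53 1.75] M [ 0.029 -0.002  0.077] w 0.0144 j7 -0.29
t 8.90 tcp [ 0.497  -0.177   0.1489] yaw 43.91 tilt 0.01 F [0.26 0.53 1.44] M [0.023 0.01  0.017] w 0.0146 j7 -0.29
t 8.95 tcp [ 0.497  -0.177   0.1489] yaw 43.89 tilt 0.01 F [0.39 0.25 2.1 ] M [-0.022 -0.03   0.021] w 0.0144 j7 -0.29
t 9.00 tcp [ 0.4969 -0.177   0.1489] yaw 43.89 tilt 0.01 F [-0.02 -0.09  1.62] M [ 0.036 -0.017 -0.006] w 0.0144 j7 -0.29
```

Call:
{"name": "play_rows", "arguments": {"deltas": [[10, [0, 0, 0], [0, 0, -0.04]], [10, [0, 0, 0], [0, 0, -0.04]]]}}

```text
clock: 9.3
tcp_pos: [0.497, -0.177, 0.1489]
orientation: [2.889, 1.233, 0.001]
contact_force: [0.8, 0.0, 0.1]
grip_width: 0.0145
```

```bash
python3 s.py
```

```text
t 9.30 tcp [ 0.497  -0.177   0.1489] yaw 46.22 tilt 0.02 F [0.84 0.02 0.1 ] M [-0.015 -0.078 -0.048] w 0.0145 j7 -0.26
t 9.35 tcp [ 0.497  -0.177   0.1489] yaw 46.19 tilt 0.02 F [-0.35  0.03  0.23] M [ 0.04  -0.113 -0.056] w 0.0148 j7 -0.26
t 9.40 tcp [ 0.497  -0.177   0.1489] yaw 46.18 tilt 0.02 F [-0.69 -0.36  1.31] M [ 0.034 -0.089 -0.054] w 0.0144 j7 -0.26
t 9.45 tcp [ 0.497  -0.177   0.1489] yaw 46.18 tilt 0.01 F [1.23 0.41 0.9 ] M [ 0.021 -0.121 -0.025] w 0.0145 j7 -0.26
```

The moment about z has begun to fall, so the cap is starting to bear on the stop. I'll use a smaller step.

Call:
{"name": "play_rows", "arguments": {"deltas": [[10, [0, 0, 0], [0, 0, -0.017]], [10, [0, 0, 0], [0, 0, -0.017]]]}}

```text
clock: 9.75
tcp_pos: [0.497, -0.177, 0.1489]
orientation: [2.879, 1.257, 0.001]
contact_force: [1.3, -0.6, 1.5]
grip_width: 0.0143
```

```bash
python3 s.py
```

```text
t 9.75 tcp [ 0.497  -0.177   0.1489] yaw 47.16 tilt 0.02 F [ 1.31 -0.6   1.47] M [ 0.006 -0.121 -0.113] w 0.0143 j7 -0.24
t 9.80 tcp [ 0.497  -0.177   0.1489] yaw 47.15 tilt 0.02 F [ 0.73 -0.53  0.65] M [-0.023 -0.066 -0.126] w 0.0142 j7 -0.24
t 9.85 tcp [ 0.497  -0.177   0.1489] yaw 47.14 tilt 0.02 F [ 0.16 -0.58  0.23] M [ 0.014 -0.117 -0.098] w 0.0146 j7 -0.24
t 9.90 tcp [ 0.497  -0.177   0.1489] yaw 47.15 tilt 0.02 F [ 0.11 -0.24 -0.57] M [ 0.014 -0.152 -0.154] w 0.0146 j7 -0.24
```

Call:
{"name": "play_rows", "arguments": {"deltas": [[10, [0, 0, 0], [0, 0, -0.02]], [10, [0, 0, 0], [0, 0, -0.02]]]}}

```text
clock: 10.2
tcp_pos: [0.497, -0.177, 0.1489]
orientation: [2.866, 1.285, 0.001]
contact_force: [0.9, 0.0, 1.1]
grip_width: 0.0146
```

```bash
python3 s.py
```

```text
t 10.20 tcp [ 0.497  -0.177   0.1489] yaw 48.31 tilt 0.02 F [0.94 0.04 1.13] M [-0.037 -0.072 -0.21 ] w 0.0146 j7 -0.22
t 10.25 tcp [ 0.497  -0.1771  0.1489] yaw 48.29 tilt 0.02 F [ 1.19 -0.41  0.73] M [ 0.006 -0.113 -0.202] w 0.0148 j7 -0.22
t 10.30 tcp [ 0.4971 -0.177   0.1489] yaw 48.29 tilt 0.02 F [0.68 0.09 0.9 ] M [-0.042 -0.121 -0.17 ] w 0.0148 j7 -0.22
t 10.35 tcp [ 0.497  -0.177   0.1489] yaw 48.29 tilt 0.02 F [0.85 0.31 1.36] M [-0.035 -0.153 -0.155] w 0.0148 j7 -0.22
```

Call:
{"name": "play_rows", "arguments": {"deltas": [[10, [0, 0, 0], [0, 0, -0.015]], [10, [0, 0, 0], [0, 0, -0.015]]]}}

```text
clock: 10.65
tcp_pos: [0.497, -0.1771, 0.1489]
orientation: [2.857, 1.307, 0.0]
contact_force: [1.4, -0.1, 1.3]
grip_width: 0.0148
```

```bash
python3 s.py
```

```text
t 10.65 tcp [ 0.497  -0.1771  0.1489] yaw 49.16 tilt 0.02 F [ 1.36 -0.06  1.33] M [ 0.007 -0.151 -0.271] w 0.0148 j7 -0.21
t 10.70 tcp [ 0.4971 -0.1771  0.1489] yaw 49.15 tilt 0.02 F [1.31 0.22 1.19] M [ 0.027 -0.077 -0.227] w 0.0144 j7 -0.21
t 10.75 tcp [ 0.4971 -0.177   0.1489] yaw 49.15 tilt 0.02 F [ 1.   -0.61  1.6 ] M [-0.038 -0.121 -0.269] w 0.0146 j7 -0.21
t 10.80 tcp [ 0.4971 -0.177   0.1489] yaw 49.15 tilt 0.02 F [ 1.69 -0.45 -0.06] M [-0.054 -0.176 -0.266] w 0.0142 j7 -0.21
```

Call:
{"name": "play_rows", "arguments": {"deltas": [[10, [0, 0, 0.7], [0, 0, 0]], [10, [0, 0, 1.4], [0, 0, 0]], [10, [0, 0, 2.1], [0, 0, 0]], [10, [0, 0, 2.8], [0, 0, 0]], [10, [0, 0, 3.5], [0, 0, 0]], [10, [0, 0, 4.2], [0, 0, 0]], [10, [0, 0, 4.2], [0, 0, 0]], [10, [0, 0, 4.2], [0, 0, 0]]]}}

```text
clock: 11.85
tcp_pos: [0.4972, -0.1771, 0.1454]
orientation: [2.857, 1.307, 0.001]
contact_force: [-1.2, 0.9, 9.5]
grip_width: 0.0146
```

```bash
python3 s.py
```

```text
t 11.85 tcp [ 0.4972 -0.1771  0.1454] yaw 49.19 tilt 0.04 F [-1.23  0.95  9.5 ] M [ 0.226  0.479 -0.078] w 0.0146 j7 -0.21
t 11.90 tcp [ 0.4972 -0.1771  0.1454] yaw 49.19 tilt 0.04 F [-0.98  1.08  8.77] M [0.217 0.502 0.003] w 0.0143 j7 -0.21
t 11.95 tcp [ 0.4972 -0.1771  0.1454] yaw 49.19 tilt 0.04 F [-2.55  1.34  8.69] M [ 0.199  0.42  -0.024] w 0.0146 j7 -0.21
t 12.00 tcp [ 0.4971 -0.1771  0.1453] yaw 49.19 tilt 0.03 F [-1.97 -0.02  8.91] M [ 0.155  0.489 -0.019] w 0.0146 j7 -0.21
```

Call:
{"name": "play_rows", "arguments": {"deltas": [[10, [0, 0, 0.7], [0, 0, 0]], [10, [0, 0, 1.5], [0, 0, 0]], [10, [0, 0, 1.5], [0, 0, 0]], [10, [0, 0, 1.5], [0, 0, 0]]]}}

```text
clock: 12.55
tcp_pos: [0.4972, -0.1771, 0.1446]
orientation: [-2.856, -1.308, -0.001]
contact_force: [-2.0, 1.7, 9.9]
grip_width: 0.0144
```

```bash
python3 s.py
```

```text
t 12.55 tcp [ 0.4972 -0.1771  0.1446] yaw 49.23 tilt 0.05 F [-2.02  1.75  9.87] M [ 0.236  0.539 -0.032] w 0.0144 j7 -0.20
t 12.60 tcp [ 0.4972 -0.1771  0.1446] yaw 49.22 tilt 0.05 F [-2.57  0.4   9.87] M [0.245 0.572 0.048] w 0.0146 j7 -0.20
t 12.65 tcp [ 0.4972 -0.1771  0.1446] yaw 49.22 tilt 0.05 F [-1.68  0.55  9.52] M [ 0.207  0.605 -0.069] w 0.0147 j7 -0.20
t 12.70 tcp [ 0.4972 -0.1771  0.1446] yaw 49.22 tilt 0.05 F [-2.13  0.72  9.41] M [ 0.213  0.535 -0.056] w 0.0145 j7 -0.20
```

Call:
{"name": "play_rows", "arguments": {"deltas": [[10, [0, 0, 1.2], [0, 0, 0]], [10, [0, 0, 1.4], [0, 0, -0.06]], [10, [0, 0, 1.4], [0, 0, -0.12]], [10, [0, 0, 1.4], [0, 0, -0.18]], [10, [0, 0, 1.4], [0, 0, -0.24]], [10, [0, 0, 1.4], [0, 0, -0.3]], [10, [0, 0, 1.4], [0, 0, -0.36]], [10, [0, 0, 1.4], [0, 0, -0.36]]]}}

```text
clock: 13.75
tcp_pos: [0.4978, -0.1773, 0.1442]
orientation: [2.574, 1.8, 0.003]
contact_force: [-1.8, 0.9, 9.9]
grip_width: 0.0144
```

```bash
python3 s.py
```

```text
t 13.75 tcp [ 0.4978 -0.1773  0.1442] yaw 69.93 tilt 0.12 F [-1.76  0.85  9.88] M [ 0.143  0.39  -0.012] w 0.0144 j7 0.11
t 13.80 tcp [ 0.4978 -0.1773  0.1442] yaw 69.90 tilt 0.12 F [-1.67  2.17 10.62] M [ 0.145  0.343 -0.02 ] w 0.0145 j7 0.11
t 13.85 tcp [ 0.4978 -0.1773  0.1442] yaw 69.89 tilt 0.12 F [-1.88  1.24 10.92] M [ 0.155  0.382 -0.068] w 0.0144 j7 0.11
t 13.90 tcp [ 0.4978 -0.1773  0.1442] yaw 69.89 tilt 0.12 F [-1.82  0.34 10.24] M [0.133 0.404 0.015] w 0.0145 j7 0.11
```

Call:
{"name": "play_rows", "arguments": {"deltas": [[10, [0, 0, 0.8], [0, 0, -0.06]], [10, [0, 0, 0.8], [0, 0, -0.12]], [10, [0, 0, 0.8], [0, 0, -0.18]], [10, [0, 0, 0.8], [0, 0, -0.24]], [10, [0, 0, 0.8], [0, 0, -0.3]], [10, [0, 0, 0.8], [0, 0, -0.35]], [10, [0, 0, 0.8], [0, 0, -0.35]]]}}

```text
clock: 14.82
tcp_pos: [0.4984, -0.1774, 0.1444]
orientation: [2.22, 2.221, 0.004]
contact_force: [-0.7, 1.2, 8.8]
grip_width: 0.0145
```

```bash
python3 s.py
```

```text
t 14.82 tcp [ 0.4984 -0.1774  0.1444] yaw 90.02 tilt 0.19 F [-0.71  1.15  8.79] M [ 0.152  0.307 -0.008] w 0.0145 j7 0.42
t 14.88 tcp [ 0.4984 -0.1774  0.1445] yaw 89.99 tilt 0.19 F [-0.96  1.01  9.07] M [0.222 0.379 0.056] w 0.0147 j7 0.42
t 14.93 tcp [ 0.4984 -0.1773  0.1445] yaw 89.99 tilt 0.19 F [-0.99  0.44  9.37] M [ 0.225  0.324 -0.006] w 0.0142 j7 0.42
t 14.97 tcp [ 0.4984 -0.1774  0.1444] yaw 89.99 tilt 0.19 F [-1.34  0.32  9.66] M [ 0.194  0.349 -0.001] w 0.0147 j7 0.42
```

Call:
{"name": "play_rows", "arguments": {"deltas": [[10, [0, 0, -2], [0, 0, 0]], [10, [0, 0, -4], [0, 0, 0]], [10, [0, 0, -6], [0, 0, 0]], [10, [0, 0, -8], [0, 0, 0]], [10, [0, 0, -10], [0, 0, 0]], [10, [0, 0, -10], [0, 0, 0]]]}}

```text
clock: 15.78
tcp_pos: [0.4974, -0.1771, 0.1541]
orientation: [-2.221, -2.221, -0.003]
contact_force: [-2.1, 1.3, -4.8]
grip_width: 0.0148
```

```bash
python3 s.py
```

```text
t 15.78 tcp [ 0.4974 -0.1771  0.1541] yaw 90.00 tilt 0.10 F [-2.05  1.3  -4.81] M [0.278 0.464 0.266] w 0.0148 j7 0.41
t 15.82 tcp [ 0.4974 -0.1771  0.1541] yaw 89.99 tilt 0.10 F [-1.6   0.61 -5.43] M [0.328 0.607 0.234] w 0.0144 j7 0.41
t 15.88 tcp [ 0.4975 -0.1771  0.1542] yaw 89.99 tilt 0.11 F [-2.82  1.52 -4.31] M [0.377 0.639 0.247] w 0.0142 j7 0.41
t 15.93 tcp [ 0.4975 -0.1772  0.1542] yaw 89.98 tilt 0.11 F [-2.61  1.76 -4.69] M [0.401 0.672 0.289] w 0.0145 j7 0.41
```

```bash
python3 - <<'E'
from h import *
st(); c=cam("wrist"); im,D=r.grab_frame("wrist"); P=cloud(c,D); z=P[...,2]
k=(z>.112)&(z<.165)&(np.hypot(P[...,0]-.497,P[...,1]+.177)<.032)
print(np.histogram(z[k],bins=np.arange(.112,.166,.003)))
s=cam("side"); im2,D2=r.grab_frame("side")
a=cv2.resize(im[100:340,110:400],None,fx=1.6,fy=1.6); b=cv2.resize(im2[185:265,205:285],(384,384),interpolation=2); save("c2.png",np.hstack([a,b]) if a.shape[0]==b.shape[0] else a)
E
```

```text
t 15.97 tcp [ 0.4975 -0.1772  0.1542] yaw 89.98 tilt 0.11 F [-3.29  2.1  -5.13] M [0.368 0.785 0.214] w 0.0150 j7 0.41
(array([   0,    0,    0,    0,   53,   86,   95,   91,  102,   96,  161,
        287, 2450,   21,   51,   78,  145]), array([0.112, 0.115, 0.118, 0.121, 0.124, 0.127, 0.13 , 0.133, 0.136,
       0.139, 0.142, 0.145, 0.148, 0.151, 0.154, 0.157, 0.16 , 0.163]))
```

View pics/c2.png

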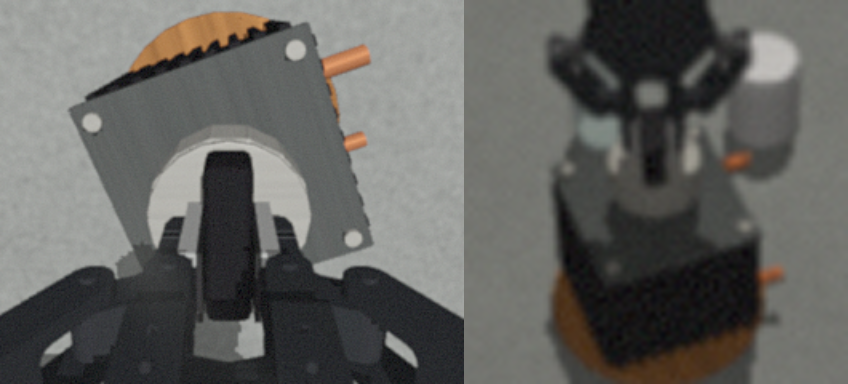

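The cap top is now at 0.1495, about 5.5 mm up, so the cap is rising with the gripper. There is some sideways rubbing on the neck, which I'll relieve as I go on up.

```bash
python3 -c "
from h import *
st();print(delta((.4968,-.1767,.1565),90))"
```

```text
t 16.07 tcp [ 0.4976 -0.1772  0.1542] yaw 89.99 tilt 0.11 F [-2.84  1.26 -4.89] M [0.422 0.871 0.261] w 0.0145 j7 0.41
(array([ 0.5, -0.8, -2.3]), array([ 0.002, -0.001, -0.   ]))
```

Call:
{"name": "play_rows", "arguments": {"deltas": [[10, [0.5, -0.8, -0.5], [0.002, -0.001, 0]], [10, [0.5, -0.8, -1.5], [0.002, -0.001, 0]], [10, [0.5, -0.8, -2.3], [0.002, -0.001, 0]], [10, [0.5, -0.8, -2.3], [0.002, -0.001, 0]]]}}

```text
clock: 16.58
tcp_pos: [0.4977, -0.1771, 0.1573]
orientation: [2.221, 2.22, 0.002]
contact_force: [0.6, 0.5, -2.1]
grip_width: 0.0148
```

```bash
python3 s.py; python3 - <<'E'
from h import *
c=cam("wrist"); im,D=r.grab_frame("wrist"); P=cloud(c,D); z=P[...,2]
k=(z>.145)&(z<.158)&(np.hypot(P[...,0]-.497,P[...,1]+.177)<.03)
print(np.median(z[k]))
E
```

```text
t 16.57 tcp [ 0.4977 -0.1771  0.1573] yaw 89.95 tilt 0.10 F [ 0.62  0.48 -2.14] M [-0.026  0.046 -0.005] w 0.0148 j7 0.40
t 16.62 tcp [ 0.4974 -0.177   0.1571] yaw 89.96 tilt 0.07 F [-0.37 -0.67 -1.58] M [-0.062 -0.034 -0.008] w 0.0142 j7 0.40
t 16.68 tcp [ 0.4972 -0.1769  0.1569] yaw 89.97 tilt 0.04 F [ 0.64  0.85 -1.98] M [-0.03   0.005 -0.04 ] w 0.0145 j7 0.40
t 16.73 tcp [ 0.4971 -0.1768  0.1568] yaw 89.98 tilt 0.03 F [ 0.53  0.69 -0.51] M [ 0.003 -0.039 -0.005] w 0.0145 j7 0.40
0.15166068998437773
```

The rubbing has gone and the force is now just the cap's weight. I'll lift straight up.

Call:
{"name": "play_rows", "arguments": {"deltas": [[10, [0, 0, -3], [0, 0, 0]], [10, [0, 0, -6], [0, 0, 0]], [10, [0, 0, -10], [0, 0, 0]], [10, [0, 0, -15], [0, 0, 0]], [10, [0, 0, -25], [0, 0, 0]], [10, [0, 0, -45], [0, 0, 0]], [10, [0, 0, -75], [0, 0, 0]], [10, [0, 0, -85], [0, 0, 0]]]}}

```text
clock: 17.82
tcp_pos: [0.498, -0.1772, 0.2438]
orientation: [2.22, 2.219, 0.004]
contact_force: [0.6, 0.1, -1.3]
grip_width: 0.0146
```

```bash
python3 - <<'E'
from h import *
st(); c=cam("wrist"); im,D=r.grab_frame("wrist"); save("w2.png",im)
print(delta((.4984,.222,.24),90)); st()
E
```

```text
t 17.82 tcp [ 0.498  -0.1772  0.2438] yaw 89.97 tilt 0.21 F [ 0.61  0.13 -1.28] M [-0.005 -0.026 -0.001] w 0.0146 j7 0.34
(array([3.992e+02, 1.000e-01, 4.000e+00]), array([ 0.004,  0.   , -0.001]))
t 17.88 tcp [ 0.4981 -0.1772  0.2441] yaw 89.97 tilt 0.23 F [-0.67  0.54 -1.21] M [-0.052 -0.029  0.029] w 0.0145 j7 0.34
```

View pics/w2.png

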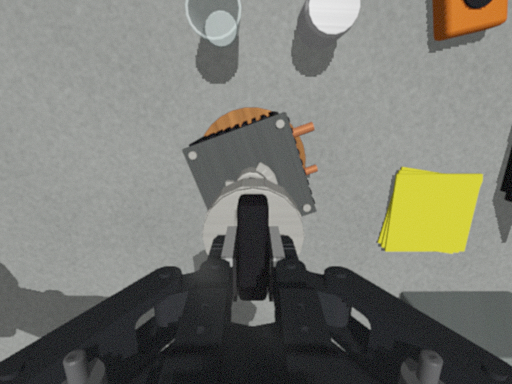

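The wrist view shows the cap level in the jaws at (253,235), with the bare neck behind it at (262,172). I'll carry it to the tray.

Call:
{"name": "play_rows", "arguments": {"deltas": [[10, [25, 0, 0], [0.002, 0, 0]], [10, [75, 0, 1], [0.004, 0, 0]], [10, [130, 0, 2], [0.004, 0, 0]], [10, [190, 0, 3], [0.004, 0, 0]], [10, [250, 0, 4], [0.004, 0, 0]], [10, [310, 0, 4], [0.004, 0, 0]], [10, [360, 0, 4], [0.004, 0, 0]], [10, [399, 0, 4], [0.004, 0, 0]]]}}

```text
clock: 18.88
tcp_pos: [0.4973, 0.2242, 0.2389]
orientation: [-2.219, -2.223, 0.002]
contact_force: [-0.0, 0.4, -1.5]
grip_width: 0.0145
```

Call:
{"name": "play_rows", "arguments": {"deltas": [[10, [0, 0, 0], [0, 0, 0]], [10, [0, 0, 0], [0, 0, 0]], [10, [0, 0, 0], [0, 0, 0]]]}}

```text
clock: 19.25
tcp_pos: [0.4975, 0.2224, 0.2386]
orientation: [-2.222, -2.22, 0.004]
contact_force: [-0.9, -0.5, -1.4]
grip_width: 0.0143
```

```bash
python3 - <<'E'
from h import *
st(); c=cam("wrist"); im,D=r.grab_frame("wrist")
g=cv2.cvtColor(im,cv2.COLOR_RGB2GRAY); o=g.copy()
for p in cast(c,[[0,0]],0): pass
from scipy.spatial.transform import Rotation
# expected tray corners drawn on the picture
y=np.radians(-73.1); A=np.array([[np.cos(y),-np.sin(y)],[np.sin(y),np.cos(y)]])
q=np.array([[-65,-65],[65,-65],[65,65],[-65,65]])/1000@A.T+[.4984,.222]
uv=proj(c,np.c_[q,np.full(4,.016)]); cv2.polylines(im,[uv.astype(int)],True,(255,0,0),1); save("w3.png",im)
print(uv.round(0).tolist(), delta((.4984,.222,.06),90))
E
```

```text
t 19.25 tcp [0.4975 0.2224 0.2386] yaw 89.96 tilt 0.13 F [-0.93 -0.49 -1.42] M [-0.018 -0.023 -0.057] w 0.0143 j7 -0.48
[[192.0, 132.0], [224.0, 221.0], [313.0, 196.0], [289.0, 101.0]] (array([ -0.4,   1.1, 178.8]), array([-0.002,  0.001, -0.001]))
```

View pics/w3.png

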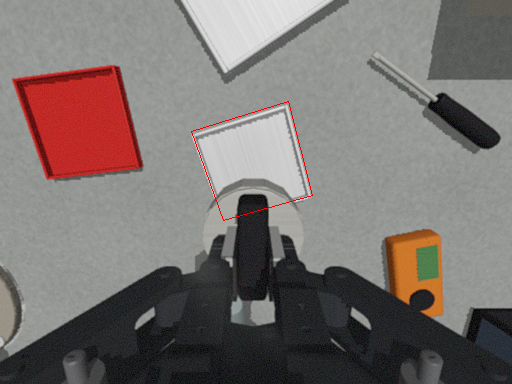

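The drawn outline sits on the small tray's rim (corners (192,132) and (313,196)), so the position is right. I'll lower the cap.

Call:
{"name": "play_rows", "arguments": {"deltas": [[10, [0, 1, 30], [-0.002, 0, 0]], [10, [0, 1, 75], [-0.002, 0, 0]], [10, [0, 1, 120], [-0.002, 0, 0]], [10, [0, 1, 155], [-0.002, 0, 0]], [10, [0, 1, 178], [-0.002, 0, 0]], [10, [0, 1, 190], [-0.002, 0, 0]], [10, [0, 1, 195], [-0.002, 0, 0]], [10, [0, 1, 195], [-0.002, 0, 0]]]}}

```text
clock: 20.3
tcp_pos: [0.4988, 0.2224, 0.0443]
orientation: [2.222, 2.219, 0.001]
contact_force: [-0.4, -0.4, -1.2]
grip_width: 0.0143
```

```bash
python3 -c "
from h import *
st();print(delta((.4984,.222,.036),90))"
```

```text
t 20.30 tcp [0.4988 0.2224 0.0443] yaw 89.93 tilt 0.08 F [-0.4  -0.44 -1.21] M [0.01  0.001 0.068] w 0.0143 j7 -0.42
(array([-0.3, -0.4,  8.3]), array([ 0.001,  0.001, -0.001]))
```

Call:
{"name": "play_rows", "arguments": {"deltas": [[10, [0, 0, 2], [0.001, 0.001, 0]], [10, [0, 0, 4], [0.001, 0.001, 0]], [10, [0, 0, 6], [0.001, 0.001, 0]], [10, [0, 0, 8], [0.001, 0.001, 0]], [10, [0, 0, 9.5], [0.001, 0.001, 0]], [10, [0, 0, 9.5], [0.001, 0.001, 0]]]}}

```text
clock: 21.05
tcp_pos: [0.4986, 0.2223, 0.0346]
orientation: [-2.223, -2.22, -0.0]
contact_force: [-0.4, -0.1, -1.5]
grip_width: 0.0148
```

```bash
python3 s.py
```

```text
t 21.05 tcp [0.4986 0.2223 0.0346] yaw 89.94 tilt 0.01 F [-0.44 -0.08 -1.46] M [-0.027  0.019 -0.035] w 0.0148 j7 -0.41
t 21.10 tcp [0.4987 0.2223 0.0347] yaw 89.94 tilt 0.01 F [ 0.43 -0.18 -2.27] M [-0.038 -0.006  0.014] w 0.0148 j7 -0.41
t 21.15 tcp [0.4987 0.2224 0.0348] yaw 89.94 tilt 0.02 F [-0.32  0.   -1.48] M [-0.004  0.018  0.032] w 0.0144 j7 -0.41
t 21.20 tcp [0.4988 0.2223 0.0348] yaw 89.93 tilt 0.02 F [-0.22  0.3  -1.57] M [ 0.03   0.028 -0.017] w 0.0147 j7 -0.41
```

Call:
{"name": "play_rows", "arguments": {"deltas": [[10, [0, 0, 0.6], [0, 0, 0]], [10, [0, 0, 1.2], [0, 0, 0]], [10, [0, 0, 1.8], [0, 0, 0]], [10, [0, 0, 1.8], [0, 0, 0]]]}}

```text
clock: 21.75
tcp_pos: [0.4988, 0.2224, 0.0331]
orientation: [-2.223, -2.22, -0.001]
contact_force: [-0.7, -0.3, -0.2]
grip_width: 0.0146
```

```bash
python3 s.py
```

```text
t 21.75 tcp [0.4988 0.2224 0.0331] yaw 89.93 tilt 0.03 F [-0.66 -0.33 -0.24] M [ 0.018  0.101 -0.034] w 0.0146 j7 -0.41
t 21.80 tcp [0.4988 0.2224 0.0331] yaw 89.94 tilt 0.03 F [0.11 0.14 0.01] M [-0.041  0.099 -0.069] w 0.0148 j7 -0.41
t 21.85 tcp [0.4988 0.2224 0.0331] yaw 89.93 tilt 0.03 F [-0.34 -0.7  -0.34] M [-0.091  0.11  -0.016] w 0.0146 j7 -0.41
t 21.90 tcp [0.4988 0.2224 0.0331] yaw 89.93 tilt 0.03 F [ 0.18 -0.2  -0.42] M [-0.064  0.093  0.032] w 0.0147 j7 -0.41
```

The cap is touching the tray floor. I'll nudge it down slightly and release.

Call:
{"name": "play_rows", "arguments": {"deltas": [[10, [0, 0, 0.3], [0, 0, 0]], [10, [0, 0, 0.3], [0, 0, 0]], [18, [0, 0, 0.3], [0, 0, 0]], [22, [0, 0, 0.3], [0, 0, 0]], [30, [0, 0, 0], [0, 0, 0]], [40, [0, 0, 0], [0, 0, 0]], [46, [0, 0, 0], [0, 0, 0]], [46, [0, 0, 0], [0, 0, 0]]], "squeeze": 20}}

```text
clock: 22.95
tcp_pos: [0.4988, 0.2224, 0.0331]
orientation: [-2.223, -2.22, -0.001]
contact_force: [-0.8, 0.4, -0.2]
grip_width: 0.0458
```

Call:
{"name": "play_rows", "arguments": {"deltas": [[46, [0, 0, -8], [0, 0, 0]], [46, [0, 0, -20], [0, 0, 0]], [46, [0, 0, -40], [0, 0, 0]], [46, [0, 0, -80], [0, 0, 0]], [46, [0, 0, -130], [0, 0, 0]], [46, [0, 0, -170], [0, 0, 0]], [46, [0, 0, -200], [0, 0, 0]], [46, [0, 0, -200], [0, 0, 0]]]}}

```text
clock: 23.95
tcp_pos: [0.5002, 0.2229, 0.2366]
orientation: [2.222, 2.219, 0.011]
contact_force: [0.9, -0.0, -0.9]
grip_width: 0.0461
```

```bash
python3 - <<'E'
from h import *
st(); c=cam("wrist"); im,D=r.grab_frame("wrist"); P=cloud(c,D); z=P[...,2]; d=np.hypot(P[...,0]-.4985,P[...,1]-.222)
for lo,hi in((.03,.042),(.048,.06)):
    k=(z>lo)&(z<hi)&(d<.06); print(k.sum(),np.median(P[k],0).round(4), np.percentile(z[k],[5,95]).round(4))
im2,_=r.grab_frame("top"); save("end.png",np.hstack([im[60:340,130:400],cv2.resize(im2,None,fx=1,fy=1)[60:340]]))
E
```

```text
t 23.95 tcp [0.5002 0.2229 0.2366] yaw 89.92 tilt 0.39 F [ 0.88 -0.02 -0.87] M [ 0.01  -0.005  0.008] w 0.0461 j7 -0.47
13 [0.4975 0.2502 0.036 ] [0.0323 0.0404]
529 [0.4987 0.223  0.0497] [0.0484 0.0509]
```

View pics/end.png

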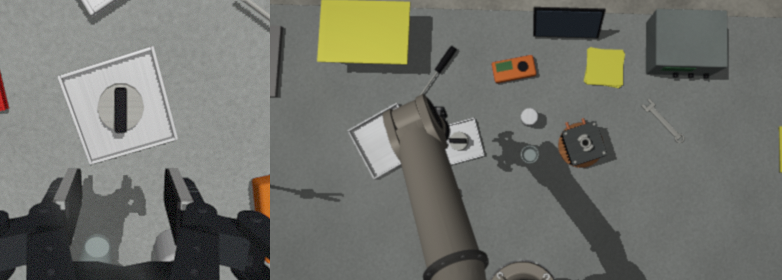

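The cap sits level and upright in the small tray (left crop, (120,108)), with the bar top at 0.050 m as expected. The tank neck is bare and the bystanders look where they were.

Call:
{"name": "play_rows", "arguments": {"deltas": [[46, [0, 0, 0], [0, 0, 0]], [46, [0, 0, 0], [0, 0, 0]]]}}

```text
clock: 24.3
tcp_pos: [0.498, 0.2219, 0.2325]
orientation: [-2.222, -2.22, 0.001]
contact_force: [0.3, -0.2, -0.6]
grip_width: 0.0463
```

```bash
python3 -c "
from h import *
st();r.hand_in()"
```

```text
t 24.30 tcp [0.498  0.2219 0.2325] yaw 89.93 tilt 0.04 F [ 0.27 -0.23 -0.64] M [ 0.003 -0.018 -0.029] w 0.0463 j7 -0.47
the job is handed in; nothing more can be done
```

The pressure cap is off the tank and sitting upright in the small aluminium tray. I handed the job in at 24.3 s.

- **First stop:** I turned the cap anticlockwise by its grip bar without pressing. It met the stop after about 0.46 rad of free travel. I took the touch to about 0.26 N m; friction was too small to separate from the sensor noise.
- **Press and turn:** I pressed it down about 4.5 mm, with the reading staying at or below about 11 N. I then turned it on to about 0.78 rad past the stop.
- **Lift:** It rubbed sideways on the neck at first, with a downward pull of about 5 N. I shifted the gripper slightly sideways and it came free.
- **Setting down:** Contact with the tray floor was within the force noise. I then opened the gripper and moved it clear.

**Last checks:**
- The bar top measured 0.0497 m against 0.050 m expected, so the cap is level and upright, within about 1 mm of the tray centre.
- In the last top view the neck is bare and the bystanders I could see look unmoved. I judged that by eye and did not measure it.
- No check failed. The two camera estimates of the cap's position agreed to about 1.5 mm.

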